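# Show the sample changer where the red tube goes

## Robot

A 6-joint arm with a two-finger parallel gripper is mounted at the origin on the work surface. World frame = base frame: x ahead of the robot, y to its left, z up, the work surface at z = 0. Lengths are in m, angles in rad, forces in N, time in s.
With the tool pointing down it reaches from about 0.3 to 0.875 m from the base axis. Payload 6.4 kg.
Tool frame: the origin (TCP) lies at the very end of the fingers, on their centre line; the grasp point (between the pads) lies ctrl.pinch_z behind it (ctrl.pinch_z is the distance from the TCP to the grasp point, in m); y points along the fingers, z is the direction in which the jaws open and shut, and the axes are right-handed (so a half turn about y gives the same grasp; the last joint's range is limited). The gripper opens to 85 mm and grips with 20 to 120 N. Pads are 22 mm wide; open, the fingers measure 114 mm over their backs; the gripper's body (76 mm by 85 mm) begins 54 mm behind the grasp point. The pads swing forward as they close: fully open they stand 13 mm farther back than shut.
Start: joints at [-1.551, 0.181, 1.607, -0, 1.354, -0.206], TCP at [0.129, -0.56, 0.231] pointing down, gripper open.
Joint ranges: [-2.99, 2.99], [-0.89, 2.07], [0.3, 2.58], [-1.14, 4.28], [0, 2.63], [-3.12, 3.12]. Speed limits (rad/s): [2.57, 2.57, 3.01, 3.14, 3.14, 3.14].

## Interface

Orientations are given as a unit quaternion [w, x, y, z].
In Python, from bench import ctrl gives the robot as it stands.
- The arm moves only by the shell command python3 -m pendant 'ROWS'. ROWS is JSON, one flat list of numbers, 7 for each row, row after row: the shift along the world's x, y, z in m, then the turn, a rotation vector about the world's x, y, z in degrees, then the finger opening in m, from 0 to 0.0854. In form: [tx, ty, tz, rx, ry, rz, hand, tx, ty, tz, rx, ry, rz, hand, ...]. A call has 1 to 12 rows; each row shifts and turns the commanded pose from where the row before left it; what a row does not reach is not made up. A row lasts 1/8 s, in which the tool goes at most 62.5 mm and 10.7 degrees, less where a joint would pass 70% of its speed; a pose out of reach is approached as far as the arm can. A call with a gripper value outside its range is refused whole. The fingers move at their own pace and stop on an object; the grip force is fixed at half the most. Time passes only in rows, so rows that do not move let the fingers close. It gives the time, the measured TCP pose, the force and the opening at its end, in the units of the state.
- ctrl.get_obs(): the state, without advancing time (a new reading comes with each control period).
- ctrl.camera(name): name is "scene" or "side" or "wrist"; returns the picture (400x640x3 uint8, red, green, blue); there is no depth.
- ctrl.camera_info(name): a dict with "fx", "fy", "cx", "cy" (pixels), "origin" and "rotation" of the camera in the world; the wrist camera has in their place "tool_from_camera" (4x4, takes a point from camera to tool coordinates, whose origin is the TCP and whose axes are the tool frame's). Camera axes: x right, y down, z forward; pixel columns grow to the right and rows downward; lengths in m; the calibration is good to about 2 mm. A picture is of the moment at which its call begins: read the wrist's pose just before it. camera_info takes no time and is no camera call.
- ctrl.hand_in(): hands the job in, once; it reports no verdict.
Trained networks look in the newest picture that a camera, given by its name, has taken for a name from the list of things; names that differ only in an ending like _2 or _b are one class to them, and where a whole thing is asked for, a point or a joint stands for the part that bears it (a point fixed in the world has none). Each returns a list of dicts, best first, with "score" (0 to 1); they miss things now and then, are a little off and sometimes report something else, mostly with a low value. They report only what shows in the picture. A call takes as long as a camera call.
- ctrl.silhouettes(target, camera): "mask" (400x640 bool, what is visible of it) and "bbox" ([left, top, right, bottom] in pixels, round what is visible of it).
The state is a dict: "time_s": time; "q": joint angles; "dq": joint speeds; "joint_efforts": joint torques, N m; "eef_pos": TCP position; "eef_rot": TCP orientation; "wrist_force": force on the tool from outside, world axes, zero at the start; "torque": the same for the moment, N m; "opening": opening from 0.0 (shut) to 1.0 (fully open).
Only numpy, scipy, OpenCV 4.12 (cv2) and the standard library are available. Lean on these libraries where they do the work, as an engineer would, in place of code of your own. Each camera call takes 0.05 s, during which the arm holds its last target.

## Task

Teach the lab's sample changer, by pointing, where the red-capped tube belongs: bring the fingertips about 2 cm above the middle of the red cap in the rack and hold them there for two seconds, then do the same above the red place on the rotor, then press the green button on the console fully down and let it go. Point without touching: the tubes, rack and sample changer are not to be touched, turned or lifted, and the fingertips must not come down over any other tube or place. Leave the red button and the plant, violet bottle and amber dropper bottle alone.

Things in the scene. Friction and masses are not known exactly. Their poses are not given: they have to be found in the camera images.
- tube_red: loose sample tube with a red cap, standing in one of the four holes of the teal rack (the order of colours varies): clear body 13 mm in diameter, cap 18 mm in diameter and 18 mm high, 80 mm tall in all, 14 g. Origin: centre of its underside, 10 mm above the table; z is up along the tube. The four tubes stand in a row, 42 mm apart
- tube_red_top (a point): centre of the top of the red cap, 90 mm above the table
- tube_yellow: loose sample tube with a yellow cap, standing in one of the four holes of the teal rack (the order of colours varies): clear body 13 mm in diameter, cap 18 mm in diameter and 18 mm high, 80 mm tall in all, 14 g. Origin: centre of its underside, 10 mm above the table; z is up along the tube. The four tubes stand in a row, 42 mm apart
- tube_yellow_top (a point): centre of the top of the yellow cap, 90 mm above the table
- tube_blue: loose sample tube with a blue cap, standing in one of the four holes of the teal rack (the order of colours varies): clear body 13 mm in diameter, cap 18 mm in diameter and 18 mm high, 80 mm tall in all, 14 g. Origin: centre of its underside, 10 mm above the table; z is up along the tube. The four tubes stand in a row, 42 mm apart
- tube_blue_top (a point): centre of the top of the blue cap, 90 mm above the table
- tube_green: loose sample tube with a green cap, standing in one of the four holes of the teal rack (the order of colours varies): clear body 13 mm in diameter, cap 18 mm in diameter and 18 mm high, 80 mm tall in all, 14 g. Origin: centre of its underside, 10 mm above the table; z is up along the tube. The four tubes stand in a row, 42 mm apart
- tube_green_top (a point): centre of the top of the green cap, 90 mm above the table
- rack: teal block, 56 x 180 x 55 mm high, fixed, with four square holes in a row along its y axis at y = -63, -21, 21, 63 mm, holding the tubes. Origin: centre of its underside
- changer: sample changer, fixed: round white housing 200 mm in diameter, 30 mm high; on it a grey rotor 180 mm in diameter, its upper face 56 mm above the table, that turns freely about the middle and stands at any angle; six collars of different colours stand on it, 65 mm from the middle, 60 degrees apart, and a small steel hub (top at 72 mm) in the middle. Origin: centre of the housing's underside
- place_red (a point): centre of the top of the red collar on the rotor (a tube place: red ring 32 mm in diameter, 12 mm high, with a black middle), 69 mm above the table
- place_yellow (a point): centre of the top of the yellow collar on the rotor (a tube place: yellow ring 32 mm in diameter, 12 mm high, with a black middle), 69 mm above the table
- place_blue (a point): centre of the top of the blue collar on the rotor (a tube place: blue ring 32 mm in diameter, 12 mm high, with a black middle), 69 mm above the table
- place_green (a point): centre of the top of the green collar on the rotor (a tube place: green ring 32 mm in diameter, 12 mm high, with a black middle), 69 mm above the table
- place_white (a point): centre of the top of the white collar on the rotor (a tube place: white ring 32 mm in diameter, 12 mm high, with a black middle), 69 mm above the table
- place_grey (a point): centre of the top of the grey collar on the rotor (a tube place: grey ring 32 mm in diameter, 12 mm high, with a black middle), 69 mm above the table
- console: grey box 140 x 72 x 45 mm high, fixed, with a green and a red push button on top, at 36 mm either side of the middle on its x axis (green at +x, red at -x). Origin: centre of its underside
- confirm (a joint): travel of the green button (confirm): 0 = up, 0.006 m = fully down; springs back; fully down takes about 4 N
- confirm_top (a point): centre of the top of the green button, 28 mm in diameter, 67 mm above the table; it moves straight down when pressed
- cancel (a joint): travel of the red button (cancel): 0 = up, 0.006 m = fully down; leave it alone
- cancel_top (a point): centre of the top of the red button, 28 mm in diameter, 67 mm above the table
- plant: bystander, loose: plant in a red pot on a white saucer, 100 mm in diameter, about 145 mm tall. Origin: centre of its underside
- flask: bystander, loose: violet reagent bottle, 56 mm in diameter, 120 mm tall. Origin: centre of its underside
- dropper: bystander, loose: small amber bottle with a black cap, 28 mm in diameter, 65 mm tall, near the console. Origin: centre of its underside

How it is judged:
By the outcome, as a careful person would: the job done as asked, in the order asked, and still so for the second after the job is handed in, with the robot touching nothing.
It also fails if it takes over 56 s, if anything falls off the work surface, if the arm or the gripper's body presses on something with over 40 N, if the wrist force passes 120 N, or if a joint passes its speed limit or range.

## Working session

There is one attempt and no reset: what is moved stays moved. The work goes in short steps, Python scripts to look and compute and a shell command to move; the robot and the scene stay as the last step left them, time stands still between calls to the robot, and variables do not carry over. Pictures are saved under pics/ and viewed, and the job is handed in when it is done.

```bash
mkdir -p pics; ls; python3 - <<'E'
from bench import ctrl
import cv2
print(ctrl.get_obs())
for n in ["scene","side","wrist"]:
    im=ctrl.camera(n); cv2.imwrite(f"pics/{n}0.png",im[:,:,::-1])
    print(n,ctrl.camera_info(n))
print(ctrl.pinch_z)
E
```

```text
pics
{'time_s': 0.0, 'q': array([-1.55130030e+00,  1.81563125e-01,  1.60801663e+00, -1.60388149e-05,
        1.35380296e+00, -2.06284597e-01]), 'dq': array([-0.00088553, -0.00062761, -0.0004335 ,  0.00021506, -0.0017553 ,
        0.00013689]), 'joint_efforts': array([ 9.42825827e-04, -4.44873512e+01, -3.51330972e+01, -1.07788396e-04,
        9.01954772e-03,  2.18284561e-05]), 'eef_pos': array([ 0.12873321, -0.55982883,  0.23036758]), 'eef_rot': array([ 0.07971076, -0.07960374,  0.70323602, -0.70197474]), 'wrist_force': array([-0.36467539, -0.04589011,  0.80567342]), 'torque': array([ 0.04445059, -0.033253  ,  0.05420778]), 'opening': 0.9969536354182287}
scene {'fx': 443.93673248122616, 'fy': 443.93673248122616, 'cx': 319.083345297996, 'cy': 204.04894891472077, 'origin': array([ 1.02056695, -0.27313591,  0.82739929]), 'rotation': array([-0.26413339,  0.84506545,  0.44087455, -0.14740274])}
side {'fx': 483.9590938693075, 'fy': 483.9590938693075, 'cx': 332.08628343101725, 'cy': 205.8301065168399, 'origin': array([ 0.49185257, -0.6522411 ,  0.77857538]), 'rotation': array([-0.37063372,  0.92791553, -0.03325805,  0.02230052])}
wrist {'fx': 341.1692203115531, 'fy': 341.1692203115531, 'cx': 320.1528525338086, 'cy': 209.29387206059116, 'tool_from_camera': array([[-1.24426417e-03,  9.62316967e-01,  2.71927394e-01,
        -6.85674087e-02],
       [-2.40381033e-04, -2.71927885e-01,  9.62317602e-01,
        -1.41537397e-01],
       [ 9.99999197e-01,  1.13201112e-03,  5.69672870e-04,
        -1.04403122e-04],
       [ 0.00000000e+00,  0.00000000e+00,  0.00000000e+00,
         1.00000000e+00]])}
0.0187
```

View pics/scene0.png

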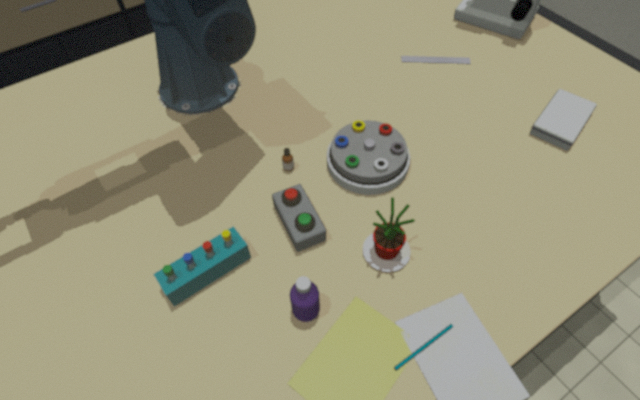

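View pics/side0.png

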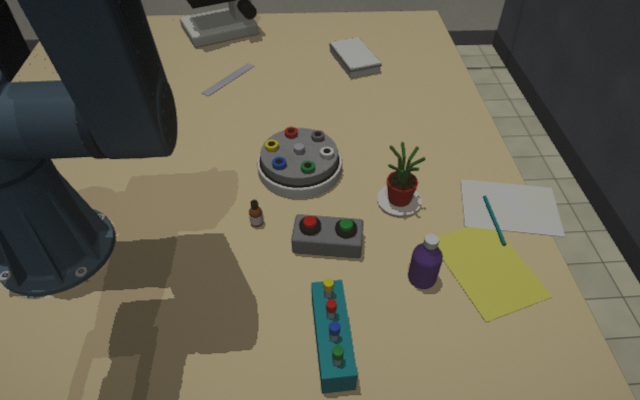

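View pics/wrist0.png

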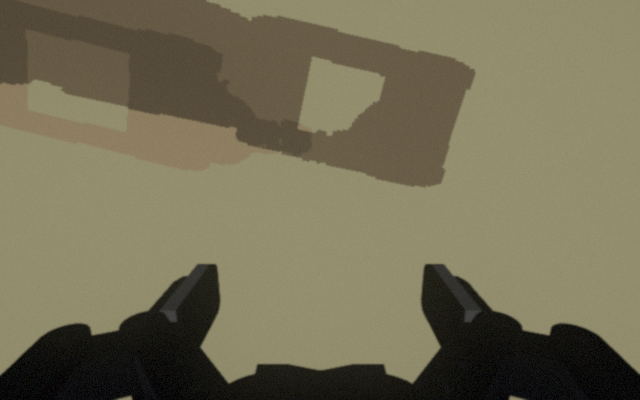

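The scene view has the rack at about (203,265), with caps in the order green, blue, red (208,247), yellow. The changer's red place is at about (386,130), and the console's green button is at (305,221), with red at (291,196). The side view agrees: red cap (332,308), red place (291,132), green button (346,227). Next I'll measure these points.

```bash
cat > h.py <<'E'
from bench import ctrl
import numpy as np, cv2
from scipy.spatial.transform import Rotation as R
def cam(n):
    i=ctrl.camera_info(n); K=np.array([[i['fx'],0,i['cx']],[0,i['fy'],i['cy']],[0,0,1]])
    if n=='wrist':
        o=ctrl.get_obs(); T=i['tool_from_camera']; q=o['eef_rot']; Rt=R.from_quat(np.r_[q[1:],q[0]]).as_matrix()
        return K,Rt@T[:3,:3],o['eef_pos']+Rt@T[:3,3]
    q=i['rotation']
    return K,R.from_quat(np.r_[q[1:],q[0]]).as_matrix(),i['origin']
def toz(n,uv,z,c=None):
    K,Rm,o=c or cam(n); d=Rm@np.linalg.solve(K,[uv[0],uv[1],1]); return o+d*(z-o[2])/d[2]
def proj(n,p,c=None):
    K,Rm,o=c or cam(n); v=K@(Rm.T@(np.asarray(p)-o)); return v[:2]/v[2]
E
python3 - <<'E'
from h import *
ctrl.camera('scene');ctrl.camera('side')
for t in ['tube_red','tube_yellow','tube_blue','tube_green','place_red','confirm_top','cancel','rack','changer','console','dropper','flask','plant']:
    for n in ['scene','side']:
        for d in ctrl.silhouettes(t,n)[:2]:
            v,u=np.nonzero(d['mask']); print(t,n,round(d['score'],2),d['bbox'],u.mean().round(1),v.mean().round(1),len(u), toz(n,(u.mean(),v.mean()),.06)[:2].round(3))
print(ctrl.get_obs()['time_s'])
for n in ['scene','side']:
    im=cv2.imread(f'pics/{n}0.png'); 
    x,y=(260,100) if n=='scene' else (230,110)
    cv2.imwrite(f'pics/{n}_c.png',cv2.resize(im[y:y+160,x:x+190],None,fx=4,fy=4 if False else 3.7,interpolation=cv2.INTER_CUBIC))
E
```

```text
tube_red scene 0.56 [330.5, 122.8, 407.8, 182.2] 368.9 151.5 3871 [0.512 0.202]
tube_red side 0.72 [328.4, 299.5, 335.2, 319.8] 331.4 307.1 151 [ 0.538 -0.209]
tube_yellow scene 0.65 [222.1, 230.2, 232.3, 246.0] 227.1 237.4 122 [ 0.528 -0.174]
tube_yellow scene 0.44 [203.4, 240.7, 212.1, 257.9] 208.1 248.1 119 [ 0.529 -0.217]
tube_yellow side 0.64 [324.6, 278.5, 333.1, 295.7] 328.4 286.7 147 [ 0.535 -0.168]
tube_yellow side 0.2 [293.8, 214.8, 361.4, 260.5] 327.6 235.7 2726 [ 0.543 -0.05 ]
tube_blue scene 0.7 [184.5, 256.3, 197.1, 271.7] 188.8 260.3 147 [ 0.532 -0.26 ]
tube_blue side 0.7 [330.8, 323.1, 342.5, 342.6] 334.8 330.6 161 [ 0.54  -0.254]
tube_blue side 0.48 [260.0, 127.1, 340.4, 183.5] 299.1 155.6 3570 [0.495 0.19 ]
tube_green scene 0.73 [330.7, 120.4, 406.3, 186.0] 368.9 151.6 3862 [0.512 0.202]
tube_green scene 0.44 [160.9, 264.9, 175.3, 279.4] 169.0 272.5 145 [ 0.534 -0.303]
tube_green side 0.68 [329.1, 322.5, 341.0, 342.1] 334.4 330.2 187 [ 0.539 -0.253]
tube_green side 0.65 [336.4, 345.8, 344.7, 362.3] 338.0 354.3 191 [ 0.541 -0.296]
place_red scene 0.83 [328.0, 120.7, 
[... 847 characters left out ...]
ene 0.2 [283.7, 191.1, 296.0, 204.1] 291.1 194.5 130 [ 0.512 -0.011]
changer side 0.66 [257.8, 124.2, 341.6, 197.6] 299.6 162.6 4818 [0.495 0.166]
console scene 0.62 [273.8, 179.9, 329.9, 252.5] 299.7 217.8 2248 [ 0.573 -0.029]
console side 0.65 [292.4, 215.3, 360.6, 259.4] 328.1 235.7 2787 [ 0.543 -0.05 ]
dropper scene 0.76 [282.5, 147.6, 295.4, 170.1] 287.8 160.4 217 [0.426 0.035]
dropper side 0.83 [248.5, 201.7, 260.9, 226.3] 255.6 214.1 315 [0.402 0.016]
flask scene 0.78 [290.5, 276.7, 321.9, 324.8] 304.7 300.3 1092 [ 0.731 -0.12 ]
flask side 0.78 [406.4, 233.0, 440.8, 289.6] 425.6 262.3 1371 [ 0.719 -0.126]
plant side 0.77 [379.5, 142.7, 423.9, 216.3] 401.5 186.8 1923 [0.71  0.075]
1.55
```

View pics/scene_c.png

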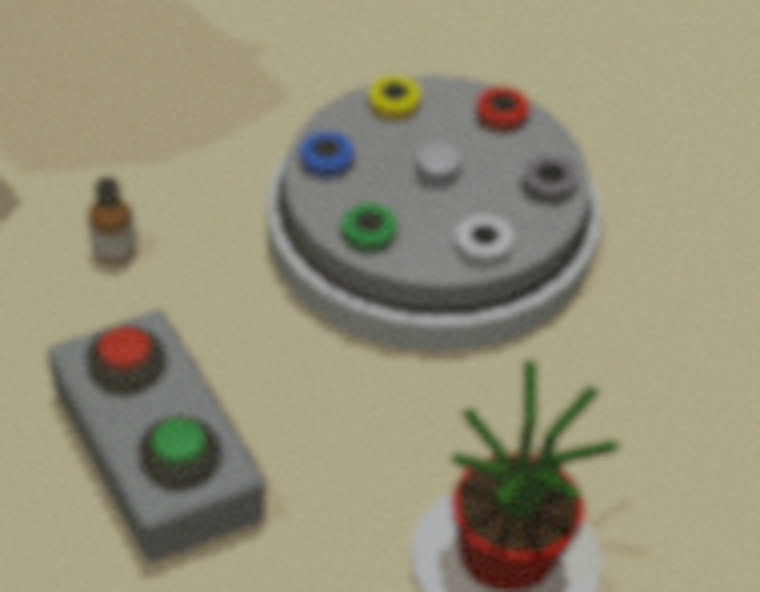

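View pics/side_c.png

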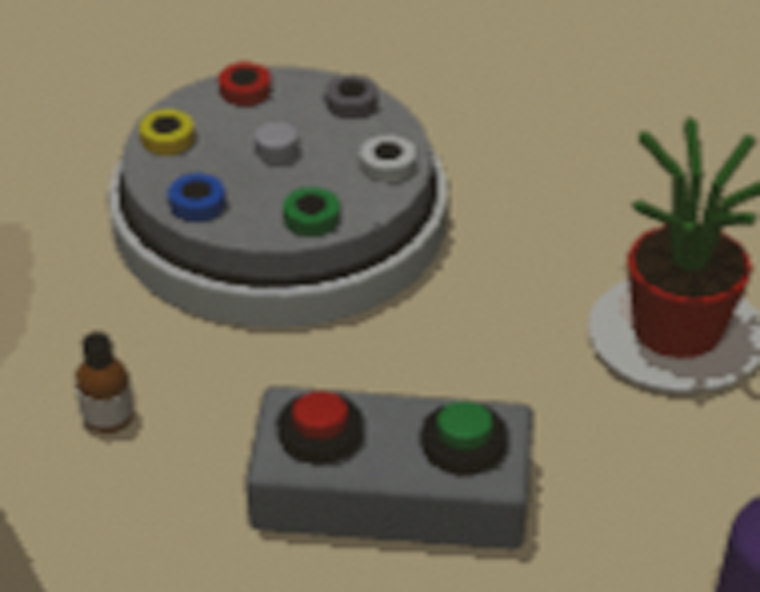

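```bash
python3 - <<'E'
from h import *
def blobs(n,lab):
    im=cv2.imread(f'pics/{n}0.png'); h=cv2.cvtColor(im,cv2.COLOR_BGR2HSV)
    H,S,V=[h[...,i].astype(int) for i in range(3)]
    m={'red':((H<8)|(H>172)),'green':(H>45)&(H<78),'yellow':(H>22)&(H<34),'blue':(H>105)&(H<125)}[lab]&(S>130)&(V>50)
    k,L,st,c=cv2.connectedComponentsWithStats(m.astype(np.uint8))
    for i in range(1,k):
        if 12<st[i,4]<1500: print(n,lab,st[i],c[i].round(1))
for n in ['scene','side']:
    for l in ['red','green','yellow','blue']: blobs(n,l)
E
```

```text
scene red [380 124  12  11  93] [385.3 129. ]
scene red [284 189  14  11 115] [290.5 193.6]
scene red [374 231  32  28 273] [386.7 249.3]
scene red [203 242   8   9  51] [206.7 245.4]
scene green [347 158  11   7  32] [351.7 162.2]
scene green [299 214  12  10  74] [304.4 218.3]
scene green [378 223  25  13 115] [390.6 228.8]
scene green [163 266   9   6  32] [166.9 268.6]
scene yellow [352 121  13  11 102] [358.1 126. ]
scene yellow [222 230   8  10  65] [225.8 234.4]
scene blue [336 137  12  10  61] [341.4 141.5]
scene blue [183 254   9   7  44] [187.1 257. ]
side red [285 127  12  11  97] [290.5 132.4]
side red [387 172  31  34 429] [399.7 194.1]
side red [303 216  14  13 150] [309.5 221.8]
side red [327 299   9  14 110] [331.1 305.5]
side green [402 143   3  17  30] [403. 151.]
side green [390 146  11  13  27] [395.1 152. ]
side green [408 148  10  13  26] [412.5 154. ]
side green [411 158  14   8  25] [417.8 161.2]
side green [301 162  13   9  55] [306.9 166.3]
side green [407 165   6   5  14] [409.1 167.5]
side green [340 219  13  10 101] [345.9 223.5]
side green [333 345  11  11  91] [337.7 350.3]
side yellow [265 140  13  12 112] [271.1 145.6]
side yellow [324 278  10  14 109] [328.1 284.6]
side blue [272 157  14  12  90] [278.6 162.6]
side blue [330 321  10  15 104] [334.4 327.5]
```

```bash
python3 - <<'E'
from h import *
pts={'tred':((206.7,245.4),(331.1,305.5),.083),'tyel':((225.8,234.4),(328.1,284.6),.083),'tblu':((187.1,257),(334.4,327.5),.083),'tgrn':((166.9,268.6),(337.7,350.3),.085),
'pred':((385.3,129),(290.5,132.4),.066),'pyel':((358.1,126),(271.1,145.6),.066),'pblu':((341.4,141.5),(278.6,162.6),.066),'pgrn':((351.7,162.2),(306.9,166.3),.066),
'conf':((304.4,218.3),(345.9,223.5),.065),'canc':((290.5,193.6),(309.5,221.8),.065)}
for k,(a,b,z) in pts.items():
    A=[];B=[]
    for n,uv in (('scene',a),('side',b)):
        K,Rm,o=cam(n);d=Rm@np.linalg.solve(K,[*uv,1]);d/=np.linalg.norm(d);P=np.eye(3)-np.outer(d,d);A.append(P);B.append(P@o)
    x=np.linalg.solve(sum(A),sum(B))
    print(k,x.round(4),toz('scene',a,z)[:2].round(4),toz('side',b,z)[:2].round(4))
E
```

```text
tred [ 0.5355 -0.2184  0.0807] [ 0.5364 -0.218 ] [ 0.5358 -0.2206]
tyel [ 0.5338 -0.176   0.0795] [ 0.5356 -0.176 ] [ 0.5338 -0.1789]
tblu [ 0.5377 -0.2604  0.0821] [ 0.5379 -0.26  ] [ 0.5379 -0.2615]
tgrn [ 0.5397 -0.3016  0.0845] [ 0.5399 -0.3016] [ 0.5397 -0.302 ]
pred [0.4769 0.2799 0.0577] [0.4826 0.2741] [0.4772 0.2687]
pyel [0.431  0.233  0.0576] [0.4372 0.2277] [0.4318 0.2223]
pblu [0.4487 0.1702 0.0585] [0.4546 0.1654] [0.4489 0.1622]
pgrn [0.5119 0.1531 0.0578] [0.519  0.1469] [0.5109 0.1463]
conf [ 0.5807 -0.0217  0.0609] [ 0.5828 -0.0229] [ 0.5803 -0.0256]
canc [ 0.509  -0.0104  0.0586] [ 0.5129 -0.0123] [ 0.5091 -0.0166]
```

```bash
python3 -m pendant '[0.02,0.017,0,0,0,0,0, 0.041,0.034,0,0,0,0,0, 0.041,0.034,0,0,0,0,0, 0.041,0.034,0,0,0,0,0, 0.041,0.034,0,0,0,0,0, 0.041,0.034,0,0,0,0,0, 0.041,0.034,0,0,0,0,0, 0.041,0.034,0,0,0,0,0, 0.041,0.034,0,0,0,0,0, 0.041,0.034,0,0,0,0,0, 0.018,0.017,0,0,0,0,0, 0,0,0,0,0,0,0]'; python3 - <<'E'
from h import *
o=ctrl.get_obs();q=o['eef_rot'];print(R.from_quat(np.r_[q[1:],q[0]]).as_matrix().round(3),o['eef_pos'],o['opening'])
c=cam('wrist');im=ctrl.camera('wrist');cv2.imwrite('pics/w1.png',im[:,:,::-1]);print(c[1],c[2])
print(proj('wrist',o['eef_pos']),proj('wrist',[.536,-.219,.09]))
E
```

```text
time_s: 3.05
eef_pos: [0.5367, -0.2176, 0.2311]
eef_rot: [0.081, -0.081, 0.703, -0.702]
wrist_force: [0.4, 0.9, 0.4]
opening: 0.001
[[-0.974 -0.     0.228]
 [-0.228  0.001 -0.974]
 [ 0.    -1.    -0.001]] [ 0.5366647  -0.21762731  0.23112287] 0.0005018874543852593
[[ 2.28807523e-01 -9.36753327e-01 -2.64840181e-01]
 [-9.73471589e-01 -2.20296735e-01 -6.18256755e-02]
 [-4.28019999e-04  2.71960572e-01 -9.62308300e-01]] [ 0.60343534 -0.2020086   0.37265786]
[318.01367505 267.85551435] [320.43559985 196.39009169]
```

View pics/w1.png

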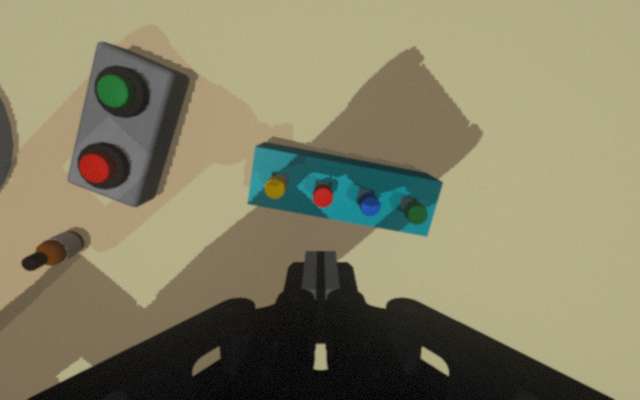

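The wrist view shows the caps in the order yellow, red (322,196), blue, green, matching the prediction (320,196). Next I'll refine the tube and both buttons from this image.

```bash
python3 - <<'E'
from h import *
im=cv2.imread('pics/w1.png');c=cam('wrist')
h=cv2.cvtColor(im,cv2.COLOR_BGR2HSV);H,S,V=[h[...,i].astype(int) for i in range(3)]
for lab,m,z in (('red',(H<8)|(H>172),0),('grn',(H>45)&(H<78),0),('yel',(H>18)&(H<28),0),('blu',(H>108)&(H<125),0)):
    k,L,st,ce=cv2.connectedComponentsWithStats((m&(S>150)&(V>60)).astype(np.uint8))
    for i in range(1,k):
        if 80<st[i,4]<3000: print(lab,st[i],ce[i].round(1),'z.09',toz('',ce[i],.089,c)[:2].round(4),'z.067',toz('',ce[i],.067,c)[:2].round(4))
cv2.imwrite('pics/w1c.png',cv2.resize(im[130:280,240:440],None,fx=4,fy=4,interpolation=cv2.INTER_CUBIC))
for p in ([.536,-.219,.09],[.582,-.024,.067]): print(proj('',p,c))
E
```

```text
red [ 79 153  35  31 832] [ 95.5 167.3] z.09 [ 0.5173 -0.0305] z.067 [ 0.5107 -0.0171]
red [314 186  18  21 304] [322.4 196.1] z.09 [ 0.5364 -0.2207] z.067 [ 0.5313 -0.222 ]
grn [ 97  75  31  32 730] [112.4  90.9] z.09 [ 0.5816 -0.0402] z.067 [ 0.58   -0.0276]
grn [409 206  18  18 127] [417.2 213.4] z.09 [ 0.5401 -0.3042] z.067 [ 0.5352 -0.312 ]
yel [265 176  21  22 344] [275.1 187. ] z.09 [ 0.535  -0.1797] z.067 [ 0.5297 -0.1779]
blu [360 194  19  20 220] [369.3 204.5] z.09 [ 0.5383 -0.2616] z.067 [ 0.5333 -0.2662]
[320.43559985 196.39009169]
[108.24121949  87.41221606]
```

View pics/w1c.png

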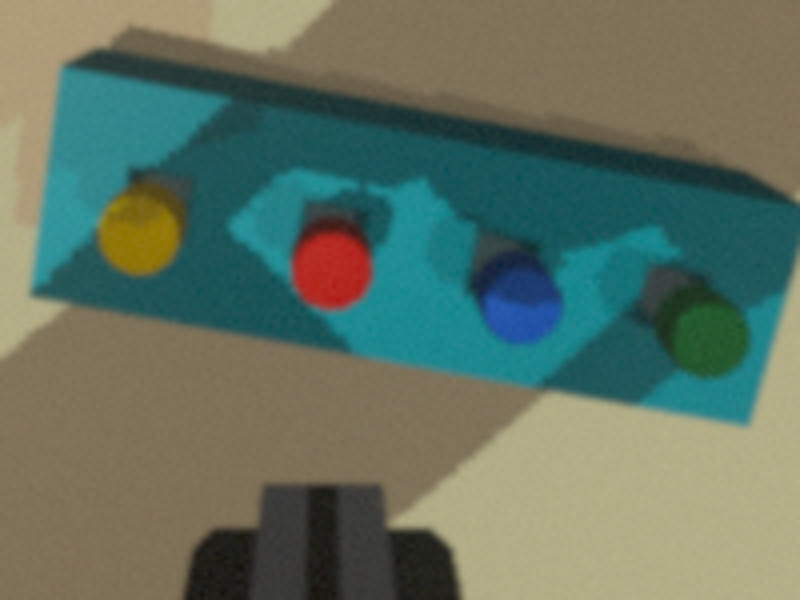

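```bash
python3 -m pendant '[-0.001,-0.003,-0.03,0,0,0,0, 0,0,-0.03,0,0,0,0, 0,0,-0.02,0,0,0,0, 0,0,0,0,0,0,0]'; python3 - <<'E'
from h import *
c=cam('wrist');im=ctrl.camera('wrist')[:,:,::-1].copy();cv2.imwrite('pics/w2.png',im)
h=cv2.cvtColor(im,cv2.COLOR_BGR2HSV);H,S,V=[h[...,i].astype(int) for i in range(3)]
k,L,st,ce=cv2.connectedComponentsWithStats((((H<8)|(H>172))&(S>150)&(V>60)).astype(np.uint8))
for i in range(1,k):
    if 80<st[i,4]<3000: print(st[i],ce[i].round(1),toz('',ce[i],.09,c)[:2].round(4))
o=ctrl.get_obs()['eef_pos'];print(o,proj('',[o[0],o[1],.09],c))
E
```

```text
time_s: 3.6
eef_pos: [0.5328, -0.2232, 0.1496]
eef_rot: [0.078, -0.08, 0.704, -0.702]
wrist_force: [-0.8, 0.5, 0.3]
opening: -0.0
[   0  159   40   42 1340] [ 17.  179.3] [ 0.5215 -0.0393]
[304 202  25  31 630] [316.2 217.2] [ 0.5385 -0.2192]
[ 0.53380304 -0.22369037  0.15110791] [321.58443329 225.82723541]
```

View pics/w2.png

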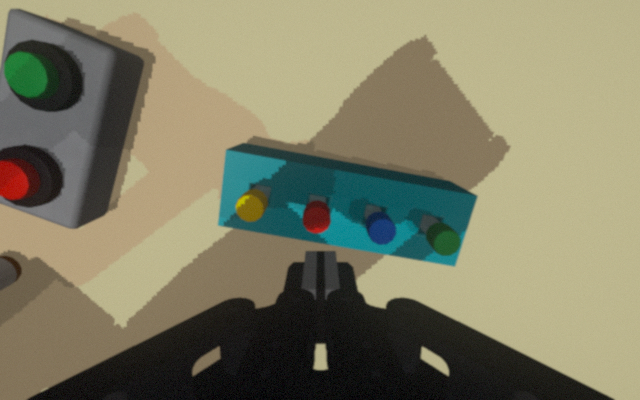

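```bash
python3 -m pendant '[0.002,0.003,-0.02,0,0,0,0, 0,0,-0.012,0,0,0,0, 0,0,-0.007,0,0,0,0, 0,0,0,0,0,0,0, 0,0,0,0,0,0,0]'; python3 - <<'E'
from h import *
im=ctrl.camera('wrist')[:,:,::-1].copy();c=cam('wrist')
o=ctrl.get_obs()['eef_pos'];print(o,proj('',[o[0],o[1],.09],c),proj('',o,c))
cv2.imwrite('pics/w3.png',cv2.resize(im[160:310,220:420],None,fx=4,fy=4,interpolation=cv2.INTER_CUBIC))
for n,(x,y) in (('side',(270,220)),('scene',(150,170))):
    s=ctrl.camera(n)[:,:,::-1]; cv2.imwrite(f'pics/{n}3.png',cv2.resize(s[y:y+120,x:x+140],None,fx=5,fy=5,interpolation=cv2.INTER_CUBIC))
E
```

```text
time_s: 4.28
eef_pos: [0.5371, -0.2207, 0.1129]
eef_rot: [-0.08, 0.079, -0.702, 0.703]
wrist_force: [0.4, -0.1, -0.2]
opening: -0.001
[ 0.53713203 -0.22072297  0.11296476] [320.08305071 250.29705352] [320.12523749 269.87290206]
```

View pics/w3.png

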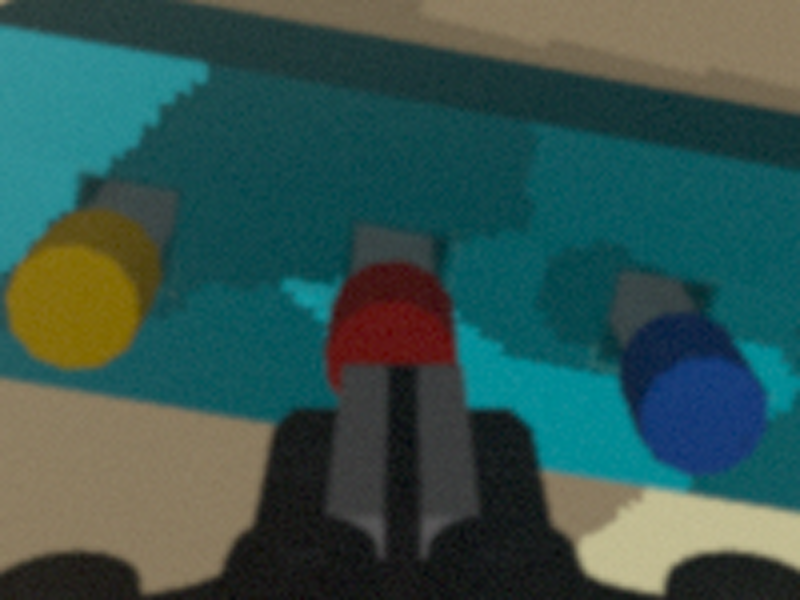

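View pics/side3.png

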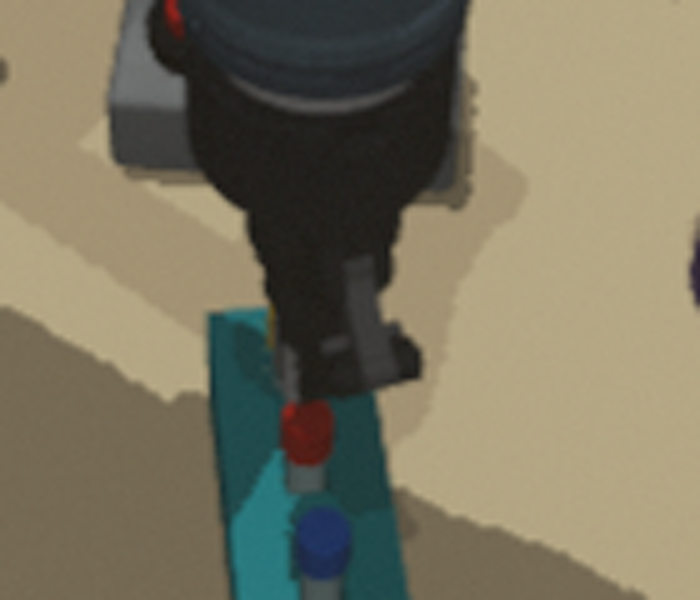

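View pics/scene3.png

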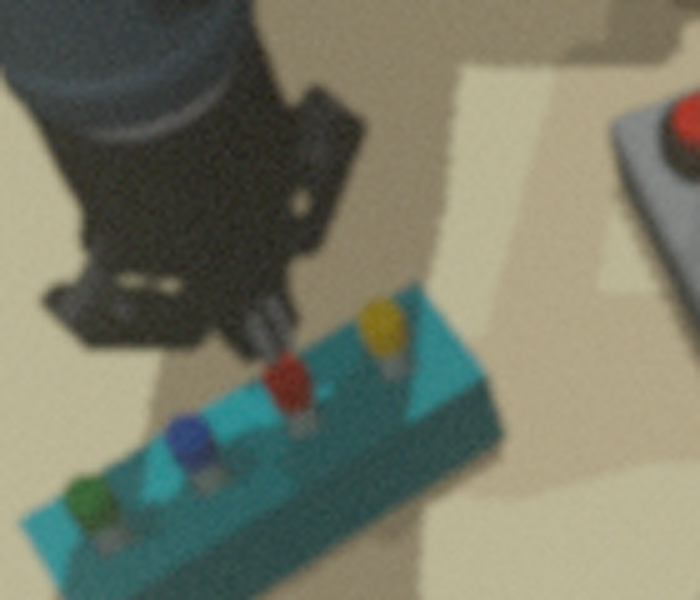

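The fingertips are within about 1 mm of the red cap's centre (cap at (318,251), TCP projected at (320,250)) and about 21 mm up. Holding here.

```bash
python3 -m pendant '[0,0,0,0,0,0,0, 0,0,0,0,0,0,0, 0,0,0,0,0,0,0, 0,0,0,0,0,0,0, 0,0,0,0,0,0,0, 0,0,0,0,0,0,0, 0,0,0,0,0,0,0, 0,0,0,0,0,0,0, 0,0,0,0,0,0,0, 0,0,0,0,0,0,0, 0,0,0,0,0,0,0, 0,0,0,0,0,0,0]'; python3 -m pendant '[0,0,0,0,0,0,0, 0,0,0,0,0,0,0, 0,0,0,0,0,0,0, 0,0,0,0,0,0,0, 0,0,0,0,0,0,0, 0,0,0,0,0,0,0, 0,0,0,0,0,0,0, 0,0,0,0,0,0,0]'
```

```text
time_s: 5.92
eef_pos: [0.5367, -0.2204, 0.1123]
eef_rot: [0.08, -0.08, 0.703, -0.703]
wrist_force: [-0.5, 1.0, 0.2]
opening: -0.003
time_s: 6.92
eef_pos: [0.5368, -0.2204, 0.1123]
eef_rot: [0.08, -0.08, 0.703, -0.703]
wrist_force: [0.7, -0.4, -0.9]
opening: 0.005
```

```bash
python3 -m pendant '[0,0,0.03,0,0,0,0, 0,0,0.045,0,0,0,0, 0,0.02,0.045,0,0,0,0, -0.007,0.05,0,0,0,0,0, -0.007,0.055,0,0,0,0,0, -0.007,0.055,0,0,0,0,0, -0.007,0.055,0,0,0,0,0, -0.007,0.055,0,0,0,0,0, -0.007,0.055,0,0,0,0,0, -0.007,0.055,0,0,0,0,0, -0.006,0.05,0,0,0,0,0, 0,0.043,0,0,0,0,0]'; python3 -m pendant '[0,0,0,0,0,0,0,0,0,0,0,0,0,0]';python3 - <<'E'
from h import *
im=ctrl.camera('wrist')[:,:,::-1].copy();c=cam('wrist');cv2.imwrite('pics/w4.png',im)
h=cv2.cvtColor(im,cv2.COLOR_BGR2HSV);H,S,V=[h[...,i].astype(int) for i in range(3)]
for lab,m in (('red',(H<8)|(H>172)),('grn',(H>45)&(H<78)),('yel',(H>18)&(H<32)),('blu',(H>108)&(H<125))):
    k,L,st,ce=cv2.connectedComponentsWithStats((m&(S>130)&(V>50)).astype(np.uint8))
    for i in range(1,k):
        if 80<st[i,4]<3000: print(lab,st[i],ce[i].round(1),toz('',ce[i],.067,c)[:2].round(4))
print(c[2],ctrl.get_obs()['eef_pos'])
E
```

```text
time_s: 8.43
eef_pos: [0.4811, 0.2746, 0.2325]
eef_rot: [0.08, -0.08, 0.703, -0.703]
wrist_force: [1.0, -0.7, -0.3]
opening: -0.003
time_s: 8.68
eef_pos: [0.4816, 0.2722, 0.2321]
eef_rot: [-0.08, 0.08, -0.702, 0.703]
wrist_force: [-0.1, 0.2, -0.7]
opening: 0.0
red [583   0  38   7 166] [600.9   2.1] [0.6817 0.088 ]
red [300 175  34  34 678] [316.5 191.5] [0.4799 0.2747]
red [597 212  35  30 793] [613.9 225.5] [ 0.511  -0.0072]
grn [439 170  35  34 631] [455.7 186.4] [0.5132 0.1513]
yel [336 230  33  34 679] [352.  246.2] [0.4349 0.2293]
blu [403 228  33  33 642] [418.5 243.9] [0.4516 0.1676]
[0.54860254 0.28728221 0.37363936] [0.48174688 0.27179073 0.23213063]
```

View pics/w4.png

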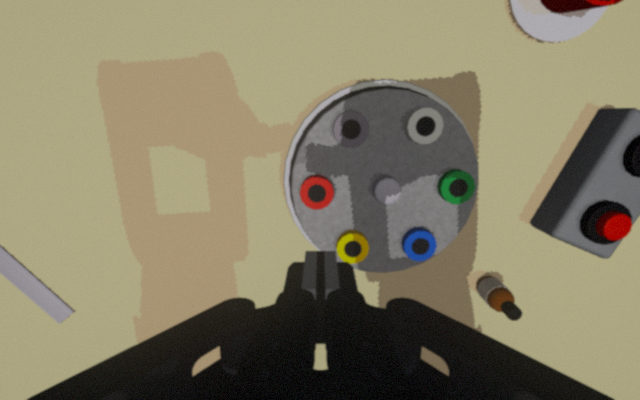

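The red place is at (317,192), which puts it at about (0.480, 0.275). The TCP is at (0.482, 0.272). I'll lower partway and re-check.

```bash
python3 -m pendant '[-0.002,0.002,-0.03,0,0,0,0, 0,0,-0.04,0,0,0,0, 0,0,-0.03,0,0,0,0, 0,0,0,0,0,0,0,0,0,0,0,0,0,0]';python3 - <<'E'
from h import *
im=ctrl.camera('wrist')[:,:,::-1].copy();c=cam('wrist')
h=cv2.cvtColor(im,cv2.COLOR_BGR2HSV);H,S,V=[h[...,i].astype(int) for i in range(3)]
k,L,st,ce=cv2.connectedComponentsWithStats((((H<8)|(H>172))&(S>130)&(V>50)).astype(np.uint8))
for i in range(1,k):
        if 80<st[i,4]<5000: print(st[i],ce[i].round(1),toz('',ce[i],.067,c)[:2].round(4))
o=ctrl.get_obs()['eef_pos'];print(o,proj('',[o[0],o[1],.069],c))
cv2.imwrite('pics/w5.png',cv2.resize(im[160:310,220:420],None,fx=4,fy=4,interpolation=cv2.INTER_CUBIC))
E
```

```text
time_s: 9.35
eef_pos: [0.4808, 0.2741, 0.1336]
eef_rot: [0.08, -0.079, 0.703, -0.703]
wrist_force: [-0.4, 0.5, 0.3]
opening: -0.006
[ 294  201   48   49 1385] [317.7 224.3] [0.4806 0.2759]
[0.48115567 0.27440765 0.13413097] [320.12688988 224.91690709]
```

View pics/w5.png

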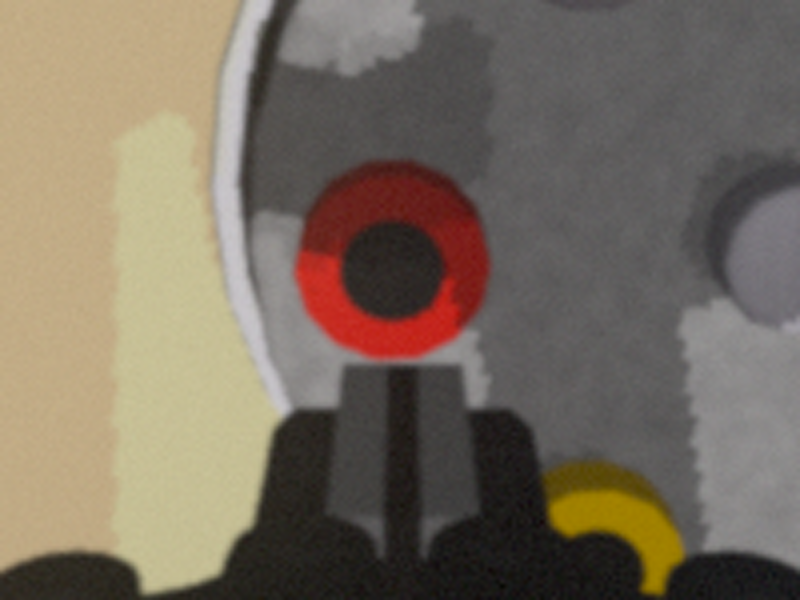

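```bash
python3 -m pendant '[-0.001,0.001,-0.02,0,0,0,0, 0,0,-0.015,0,0,0,0, 0,0,-0.007,0,0,0,0, 0,0,0,0,0,0,0,0,0,0,0,0,0,0]';python3 - <<'E'
from h import *
im=ctrl.camera('wrist')[:,:,::-1].copy();c=cam('wrist')
o=ctrl.get_obs()['eef_pos'];print(o,proj('',[o[0],o[1],.069],c))
cv2.imwrite('pics/w6.png',cv2.resize(im[160:310,220:420],None,fx=4,fy=4,interpolation=cv2.INTER_CUBIC))
s=ctrl.camera('side')[:,:,::-1]; cv2.imwrite('pics/side6.png',cv2.resize(s[60:210,210:390],None,fx=4,fy=4,interpolation=cv2.INTER_CUBIC))
E
```

```text
time_s: 10.02
eef_pos: [0.4792, 0.2757, 0.0909]
eef_rot: [0.08, -0.079, 0.703, -0.703]
wrist_force: [-0.3, 0.2, 0.3]
opening: -0.005
[0.47925611 0.27574484 0.0909324 ] [320.12010334 251.08541215]
```

View pics/w6.png

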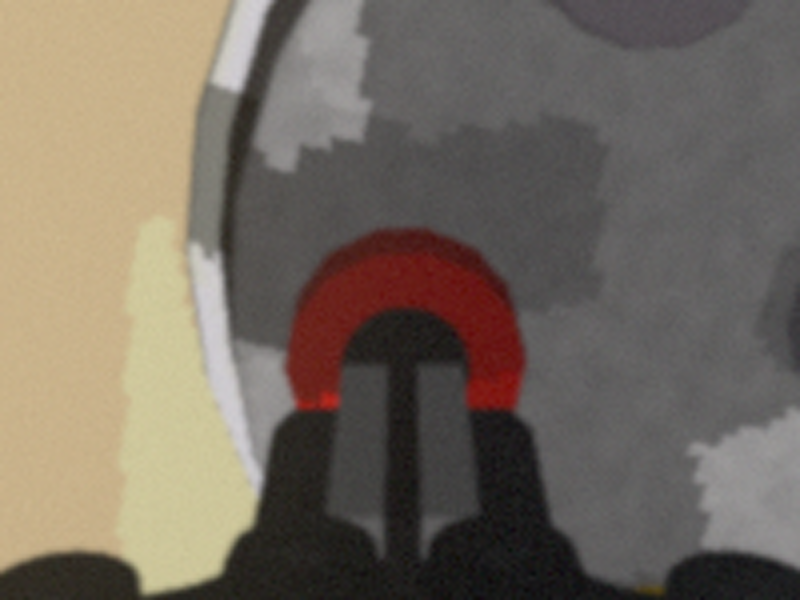

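View pics/side6.png

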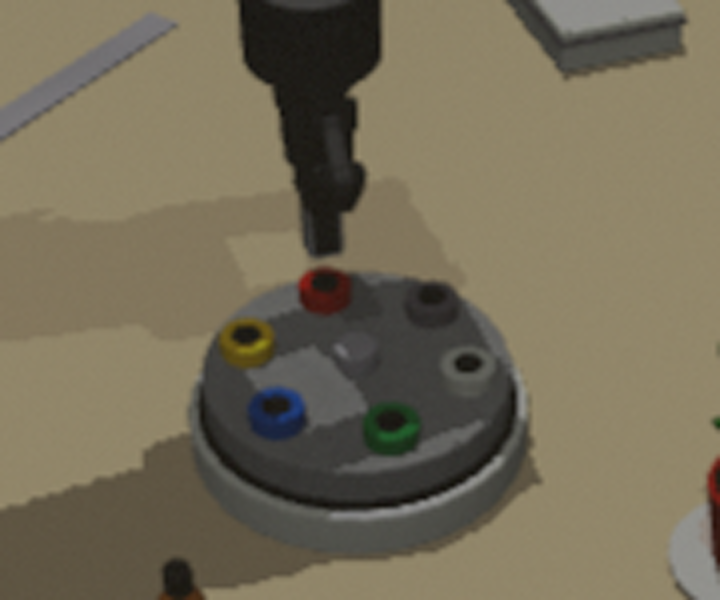

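The tips are centred over the red collar to within about 1 mm, and about 21 mm above it. Holding.

```bash
python3 -m pendant '[0,0,0,0,0,0,0, 0,0,0,0,0,0,0, 0,0,0,0,0,0,0, 0,0,0,0,0,0,0, 0,0,0,0,0,0,0, 0,0,0,0,0,0,0, 0,0,0,0,0,0,0, 0,0,0,0,0,0,0, 0,0,0,0,0,0,0, 0,0,0,0,0,0,0, 0,0,0,0,0,0,0, 0,0,0,0,0,0,0]'; python3 -m pendant '[0,0,0,0,0,0,0, 0,0,0,0,0,0,0, 0,0,0,0,0,0,0, 0,0,0,0,0,0,0, 0,0,0,0,0,0,0, 0,0,0,0,0,0,0, 0,0,0,0,0,0,0, 0,0,0,0,0,0,0]'
```

```text
time_s: 11.62
eef_pos: [0.4787, 0.2756, 0.0903]
eef_rot: [0.08, -0.08, 0.703, -0.703]
wrist_force: [0.1, -0.1, 0.2]
opening: 0.003
time_s: 12.62
eef_pos: [0.4788, 0.2756, 0.0903]
eef_rot: [0.08, -0.08, 0.703, -0.703]
wrist_force: [0.6, 0.5, -0.2]
opening: 0.001
```

```bash
python3 -m pendant '[0,0,0.03,0,0,0,0, 0,0,0.05,0,0,0,0, 0,0,0.05,0,0,0,0, 0.015,-0.045,0,0,0,0,0, 0.017,-0.051,0,0,0,0,0, 0.017,-0.051,0,0,0,0,0, 0.017,-0.051,0,0,0,0,0, 0.017,-0.051,0,0,0,0,0, 0.017,-0.051,0,0,0,0,0, 0.002,0,0,0,0,0,0, 0,0,0,0,0,0,0, 0,0,0,0,0,0,0]';python3 - <<'E'
from h import *
im=ctrl.camera('wrist')[:,:,::-1].copy();c=cam('wrist');cv2.imwrite('pics/w7.png',im)
h=cv2.cvtColor(im,cv2.COLOR_BGR2HSV);H,S,V=[h[...,i].astype(int) for i in range(3)]
for lab,m in (('red',(H<8)|(H>172)),('grn',(H>45)&(H<78))):
    k,L,st,ce=cv2.connectedComponentsWithStats((m&(S>130)&(V>50)).astype(np.uint8))
    for i in range(1,k):
        if 80<st[i,4]<5000: print(lab,st[i],ce[i].round(1),toz('',ce[i],.066,c)[:2].round(4))
print(ctrl.get_obs()['eef_pos'])
E
```

```text
time_s: 14.12
eef_pos: [0.5803, -0.0231, 0.2202]
eef_rot: [0.08, -0.08, 0.703, -0.702]
wrist_force: [-0.5, -0.3, -0.0]
opening: -0.002
red [173   0  19  32 135] [181.6  15.6] [0.6935 0.1138]
red [201   0  58  43 563] [238.5  27.8] [0.6951 0.0694]
red [278 245  27  28 485] [290.8 256.5] [ 0.5147 -0.01  ]
red [505 278  27  24 442] [518.4 289.6] [ 0.5307 -0.231 ]
grn [194   0  13  35 291] [199.2  16.1] [0.6963 0.1005]
grn [223   0  19   9 102] [234.1   2.8] [0.7115 0.0755]
grn [307 179  30  28 629] [321.7 192.1] [ 0.5815 -0.0242]
grn [102 205  35  33 616] [119.4 221.1] [0.5134 0.1489]
grn [598 299  22  18 263] [609.5 307.9] [ 0.5323 -0.3257]
[ 0.58038036 -0.02298987  0.22027316]
```

View pics/w7.png

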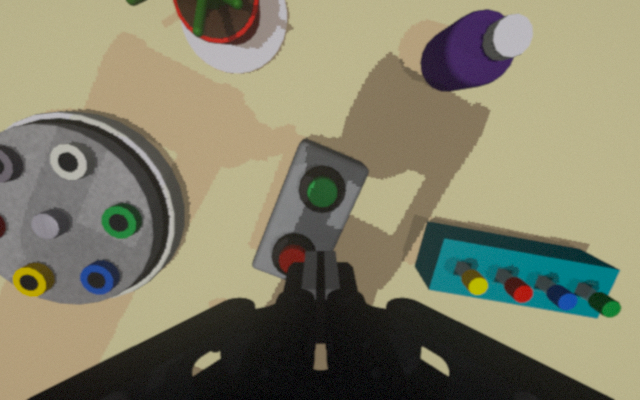

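The green button is centred at (322,192), which is (0.5815, -0.024). Descending to just above it, then pressing in small steps.

```bash
python3 -m pendant '[0.001,-0.001,-0.04,0,0,0,0, 0,0,-0.05,0,0,0,0, 0,0,-0.04,0,0,0,0, 0,0,-0.01,0,0,0,0, 0,0,0,0,0,0,0, 0,0,0,0,0,0,0]'; python3 - <<'E'
from h import *
im=ctrl.camera('wrist')[:,:,::-1].copy();c=cam('wrist')
o=ctrl.get_obs();o,f=o['eef_pos'],o['wrist_force'];print(o,f,proj('',[o[0],o[1],.067],c))
cv2.imwrite('pics/w8.png',cv2.resize(im[160:310,220:420],None,fx=4,fy=4,interpolation=cv2.INTER_CUBIC))
E
```

```text
time_s: 14.92
eef_pos: [0.5833, -0.0255, 0.0825]
eef_rot: [-0.081, 0.079, -0.702, 0.703]
wrist_force: [0.1, 0.1, 0.4]
opening: -0.0
[ 0.5832963  -0.02561475  0.08249111] [-0.26054047 -0.6662558   0.25413629] [320.07008394 256.1761732 ]
```

View pics/w8.png

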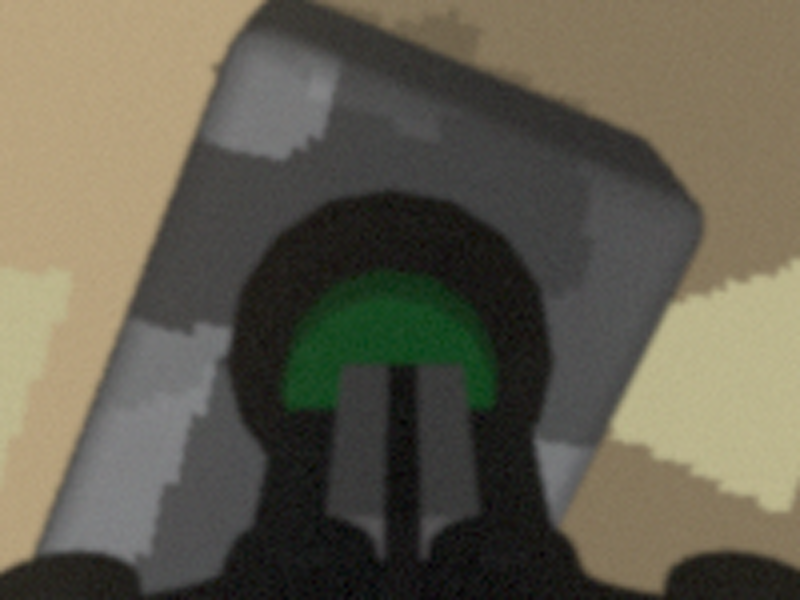

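Centred to about 1–2 mm and still clear. Now pressing.

```bash
python3 -m pendant '[0,0,-0.007,0,0,0,0, 0,0,-0.006,0,0,0,0, 0,0,-0.004,0,0,0,0, 0,0,-0.002,0,0,0,0, 0,0,0,0,0,0,0]'; python3 -m pendant '[0,0,-0.002,0,0,0,0, 0,0,0,0,0,0,0, 0,0,0,0,0,0,0]'
```

```text
time_s: 15.6
eef_pos: [0.5818, -0.0255, 0.0614]
eef_rot: [-0.08, 0.08, -0.703, 0.703]
wrist_force: [-1.2, 1.2, 4.0]
opening: 0.004
time_s: 15.98
eef_pos: [0.5819, -0.0255, 0.0609]
eef_rot: [-0.08, 0.08, -0.702, 0.703]
wrist_force: [-7.0, 0.7, 14.2]
opening: 0.0
```

14 N is well above the 4 N needed, so the button is on its stop. Releasing straight up.

```bash
python3 -m pendant '[0,0,0.003,0,0,0,0, 0,0,0.01,0,0,0,0, 0,0,0.03,0,0,0,0, 0,0,0.05,0,0,0,0, 0,0,0.05,0,0,0,0, 0,0,0.02,0,0,0,0, 0,0,0,0,0,0,0, 0,0,0,0,0,0,0]'; python3 - <<'E'
from h import *
for n in ['scene','side','wrist']: cv2.imwrite(f'pics/{n}9.png',ctrl.camera(n)[:,:,::-1])
a=cv2.imread('pics/scene9.png');b=cv2.imread('pics/side9.png')
cv2.imwrite('pics/f9.png',np.vstack([a[90:320,140:440],b[110:400,230:530]]))
E
```

```text
time_s: 16.98
eef_pos: [0.5809, -0.0252, 0.2208]
eef_rot: [0.079, -0.08, 0.703, -0.702]
wrist_force: [-0.8, -0.0, -0.7]
opening: 0.001
```

View pics/f9.png

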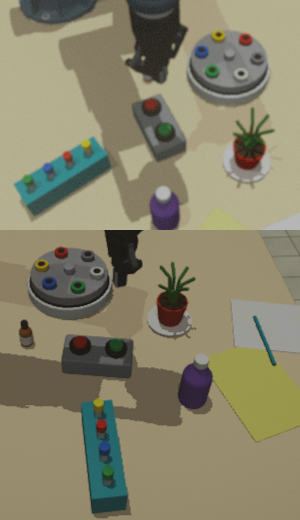

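View pics/wrist9.png

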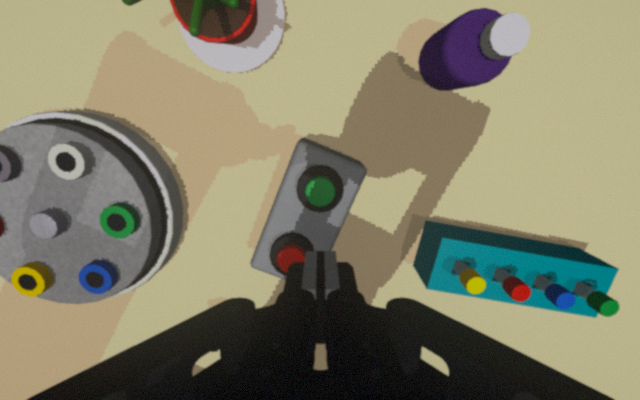

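Everything stands where it was, the button is back up at (321,190), and the arm is clear. Handing in.

```bash
python3 -c "
from bench import ctrl
print(ctrl.hand_in())"
```

```text
the job is handed in; nothing more can be done
None
```

I pointed at the red cap, then at the red place on the rotor, then pressed and released the green button, and handed the job in at about 17 s of the 56 s allowed.

- **Red cap:** with the fingers shut, I held the tips about 21–22 mm above the cap and about 1 mm off its centre, for 2.6 s.
- **Red place on the rotor:** I held about 21 mm above the collar and about 1 mm off its centre, again for 2.6 s.
- **Green button:** I pressed it about 6 mm, with the fingertips at 0.061 m. The force rose to 14 N against the 4 N needed, so it was on its stop. I judged full travel from the force and height, because I had no direct reading of the button. I then released it straight up.
- **Last check:** the final pictures showed the button up again and the tubes, rotor and bystanders where they were. The wrist force was back near zero and the arm was 0.22 m up, touching nothing.

**Disagreements:** the networks sometimes mixed things up, for example calling the changer "tube_red" in the scene camera. The scene and side cameras also differed by up to about 8 mm. I used my own colour detection in the wrist camera for the final positions.

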